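# Slide the module under the test head

## Robot

A 6-joint arm with a two-finger parallel gripper is mounted at the origin on a cart in front of the work surface, level with it; the furniture and walls round the work are solid. World frame = base frame: x ahead of the robot, y to its left, z up, the work surface at z = 0. Lengths are in m, angles in rad, forces in N, time in s.
With the tool pointing down it reaches from about 0.275 to 0.75 m from the base axis. Payload 10.2 kg.
Tool frame: the origin (TCP) lies between the finger pads, 19 mm behind the fingertips; this is the grasp point; z points along the fingers, y is the line along which they close (so a half turn about z gives the same grasp; the last joint's range is limited). The gripper opens to 88 mm and grips with 3 to 60 N. Pads are 18 mm wide; open, the fingers measure 123 mm over their backs; the gripper's body (75 mm by 187 mm) begins 45 mm behind the grasp point.
Start: joints at [-1.564, 0.313, 1.498, -0, 1.331, -0.223], TCP at [0.12, -0.511, 0.257] pointing down, gripper open.
Joint ranges: [-2.94, 2.94], [-0.97, 2.17], [0.19, 2.56], [-1.23, 4.37], [0.02, 3.11], [-2.88, 2.88]. Speed limits (rad/s): [2.39, 2.39, 3.01, 3.14, 3.14, 3.14].

## Interface

Orientations are given as a 3x3 rotation matrix whose columns are the frame's x, y, z axes.
In Python, from cell import state, viewer, job gives the robot as it stands. The module is installed in compiled form; this text tells all that it offers.
- The arm moves only by the shell command python3 -m inch 'ROWS' [FORCE]. ROWS is JSON, a list of rows, each a list of 3 entries, a list of its own where there are three numbers: the shift along the tool's x, y, z in mm, then the turn, a rotation vector about the tool's x, y, z in degrees, then the finger opening in mm, from 0 to 88.1. In form: [[[dx, dy, dz], [rx, ry, rz], gripper], ...]. A call has 1 to 10 rows; each row is the pose to reach, as a shift and turn from the pose commanded when the call began, along the tool's axes at that moment; what a row does not reach only later rows make up. A row lasts 1/8 s, in which the tool goes at most 62.5 mm and 10.7 degrees, less where a joint would pass 70% of its speed; a pose out of reach is approached as far as the arm can. A call with a gripper value outside its range is refused whole. The fingers move at their own pace and stop on an object; FORCE is the grip in N (left out, the last holds). Time passes only in rows, so rows that repeat a pose let the fingers close. It gives the time, the measured TCP pose, the force, the opening and the grip force at its end, in the units of the state.
- state(): the state, without advancing time (a new reading comes with each control period).
- viewer.get_image(name): name is "scene" or "top" or "wrist"; returns a dict with "pixels" (400x640x3 uint8, red, green, blue), "K" (3x3 intrinsics, pixels), "D" ([k1, k2, p1, p2, k3] as OpenCV has them; the pictures are not rectified), "rvec" (rotation vector, rad) and "tvec" (3), from world to camera coordinates, as OpenCV has them; the wrist camera has in their place "mount" (4x4, takes a point from camera to tool coordinates, whose origin is the TCP and whose axes are the flange's). Camera axes: x right, y down, z forward; pixel columns grow to the right and rows downward; lengths in m; the calibration is good to about 2 mm. A picture is of the moment at which its call begins: read the wrist's pose just before it. There is no depth.
- job.hand_in(): hands the job in; it is judged then, once.
The state is a dict: "clock": time; "qpos": joint angles; "joint_velocities": joint speeds; "joint_torque": joint torques, N m; "ee_pos": TCP position; "orientation": TCP orientation; "ft_force": force on the tool from outside, world axes, zero at the start; "wrist_torque": the same for the moment, N m; "grip_width": finger opening in m; "gripper_force": force on a finger pad.
Only numpy, scipy, OpenCV 4.12 (cv2) and the standard library are available. Lean on these libraries where they do the work, as an engineer would, in place of code of your own. Each camera call takes 0.05 s, during which the arm holds its last target. There are 200 camera calls.

## Task

Get the grey module in the slide-in test station ready for its test: with the fingertips, push the module all the way back in its nest until it meets the rear stop, then press the carriage's lock button and keep it held down while you slide the carriage to the left under the contact head, as far as its end stop. Let go there, so that the button springs up and locks the carriage. Push and press only: grip and lift nothing, and leave the other things on the bench where they are.

Things in the scene. Friction and masses are not known exactly. Their poses are not given: they have to be found in the camera images.
- test_station: aluminium slide-in test station, 98 mm high, fixed on the bench. Origin on the bench; base x -82 to 88, y -143 to 143 mm. y: the way the carriage slides, from load position (right) to end stop (left); x to the back, away from the robot; z up. The contact head bridges the slide at y 52 to 112 mm; a module sticking out over 7 mm strikes its front column (x -74 to -62, y 64 to 100 mm).
- carriage (a joint): carriage position along the station's y, m: 0 at the load position (start, locked), 0.12 at the end stop; 2 N friction when free. A tooth on the button stands up in a slot of the steel strip below (slots 20 mm apart, 12 mm long, the last at the end stop). Let up on the way, the button springs into the next slot and locks there.
- lock_button (a joint): travel of the lock button, m: 0 up (carriage locked), 0.006 fully down. The carriage is free beyond 0.0035. About 2 N starts it down and 5 N holds it fully down; a spring returns it.
- button_top (a point): centre of the top of the lock button, a ribbed black key 28 mm (x) by 24 mm (y) at the front of the carriage's right-hand end; 58 mm above the bench when up, sinks straight down. Moves with button and carriage; at the start x -32, y -110 mm in the station's frame.
- finger_lug (a point): middle of the right-hand face of the finger lug, an upright aluminium plate on the carriage, 38 mm wide (x), 48 to 74 mm above the bench. The face is 20 mm left (+y) of the button's centre; a finger standing on the button pushes the carriage along by it. Axes as the station's.
- nest_seat (a point): where the module's origin lies when fully home: on the nest floor, 48 mm above the bench; axes as the station's; moves with the carriage (start: x 0, y -42 mm in the station's frame). Nest 74 mm wide between fences 12 mm high, open at the front; rear stop 49 mm behind this point; the floor ends 50 mm in front of it, so a seated module overhangs by 5 mm.
- module: grey module case, 70 mm wide, 110 long, 22 high, 0.15 to 0.28 kg, in the nest, sticking out 14 to 30 mm too far to the front. Origin: middle of its underside. Its y axis runs along its length to the front (robot); the flat front end to be pushed is 55 mm from the origin that way. The rear end meets the rear stop 49 mm from the origin.
- dish: round steel dish with screws, 70 mm across, 18 mm high, on the bench in front of the station's right half. Bystander.
- brush: black brush, 156 mm long, 9 mm high, lying on the bench in front of the station's left half. Bystander.
- spare_module: a second grey module case of the same make, 70 x 110 x 22 mm, lying on the bench at the left; not part of the job. Bystander.
- cutters: side cutters, 118 mm long, 12 mm high, on the bench left of the station. Bystander.
- pliers: long-nose pliers, 145 mm long, 12 mm high, on the bench at the left near the front edge. Bystander.
- battery: 9 V block battery, 18 x 31 x 47 mm, standing at the back left. Bystander.
- transformer: small transformer, 44 x 66 x 40 mm, at the right edge of the bench. Bystander.
- tape: roll of black tape, 58 mm across, 19 mm high, at the right front of the bench. Bystander.

How it is judged:
On the way, in this order (a step that is already met when the one before it is completed fails the run):
1. the module is pushed home against the rear stop while the carriage is still locked in the load position (x of module in the frame of nest_seat between -0.003 and 0.003 m and z of module in the frame of nest_seat below 0.004 m and value of joint carriage below 0.006 m), for 0.2 s.
2. the carriage is at its end stop, with the lock button still held down (value of joint carriage above 0.117 m and value of joint lock_button above 0.0035 m), for 0.15 s.
At the end, for the whole second after the job is handed in: The carriage stands within 3 mm of its end stop with the lock button sprung up (within 1.5 mm of its top), and the module lies at rest in the nest, within 3 mm of fully home (x of module in the frame of nest_seat between -0.003 and 0.003 m and z of module in the frame of nest_seat below 0.004 m and value of joint carriage above 0.117 m and value of joint lock_button below 0.0015 m and linear speed of module below 0.01 m/s); the robot touches nothing.
It fails at once if the lock button is let up while the carriage is between the load position and the end stop (value of joint carriage between 0.008 and 0.112 m and value of joint lock_button below 0.0022 m).
It fails at once if the module is lifted (6 mm) or tipped instead of pushed (z of module in the frame of nest_seat above 0.006 m or angle between module's own z axis and vertical above 0.15 rad).
It fails at once if the module or the finger lug is taken between the fingers (the TCP gets inside it) ((x of the grasp point in the frame of module between -0.03 and 0.03 m and y of the grasp point in the frame of module between -0.045 and 0.048 m and z of the grasp point in the frame of module between -0.01 and 0.03 m) or (x of the grasp point in the frame of finger_lug between -0.019 and 0.019 m and y of the grasp point in the frame of finger_lug between 0.001 and 0.01 m and z of the grasp point in the frame of finger_lug between -0.02 and 0.018 m)).
It fails at once if a bystander is moved by more than 20 mm (distance of any of dish, brush, spare_module, cutters, pliers, battery, transformer, tape from where it was at the start of the episode above 0.02 m).
It also fails if it takes over 42 s, if anything falls off the work surface, if the arm or the gripper's body presses on something with over 40 N, if the wrist force passes 120 N, or if a joint passes its speed limit or range.

## Working session

There is one attempt and no reset: what is moved stays moved. The work goes in short steps, Python scripts to look and compute and a shell command to move; the robot and the scene stay as the last step left them, time stands still between calls to the robot, and variables do not carry over. Pictures are saved under pics/ and viewed, at most 10 in all, crops included, and the job is handed in when it is done.

```bash
mkdir -p pics; cat > h.py <<'E'
import numpy as np, cv2
from cell import state, viewer, job
def shot(name,fn=None):
    s=state(); im=viewer.get_image(name)
    if fn: cv2.imwrite('pics/'+fn,im['pixels'][:,:,::-1])
    K=np.array(im['K']);D=np.array(im['D'],float)
    if 'rvec' in im:
        R=cv2.Rodrigues(np.array(im['rvec'],float))[0];t=np.array(im['tvec'],float).ravel()
    else:
        M=np.array(im['mount']);T=np.eye(4);T[:3,:3]=s['orientation'];T[:3,3]=s['ee_pos']
        W=np.linalg.inv(T@M);R=W[:3,:3];t=W[:3,3]
    return dict(px=im['pixels'],K=K,D=D,R=R,t=t)
def ray(c,uv):
    p=cv2.undistortPoints(np.array(uv,float).reshape(-1,1,2),c['K'],c['D']).reshape(-1,2)
    d=np.c_[p,np.ones(len(p))]@c['R']; return -c['R'].T@c['t'],d
def onplane(c,uv,z):
    o,d=ray(c,uv); return o+d*((z-o[2])/d[:,2])[:,None]
def proj(c,P):
    return cv2.projectPoints(np.array(P,float).reshape(-1,1,3),cv2.Rodrigues(c['R'])[0],c['t'],c['K'],c['D'])[0].reshape(-1,2)
E
python3 - <<'E'
from h import *
s=state();print(s['clock'],s['ee_pos'],s['orientation'],s['ft_force'])
for n in('top','scene'):
    c=shot(n,n+'0.png'); print(n,-c['R'].T@c['t'],c['K'][0,0])
a=cv2.imread('pics/top0.png');b=cv2.imread('pics/scene0.png')
E
```

```text
0.0 [ 0.1195783  -0.51097345  0.25687764] [[ 9.73708087e-01  2.27799386e-01 -2.81136033e-05]
 [ 2.27799241e-01 -9.73707316e-01  1.25264547e-03]
 [ 2.57977448e-04 -1.22611528e-03 -9.99999215e-01]] [-0.53888692  0.30728475  0.62489766]
top [0.30422665 0.15214948 1.26783667] 459.41140400084777
scene [-0.24878075  0.53984806  1.0101139 ] 476.9280132390924
```

View pics/top0.png

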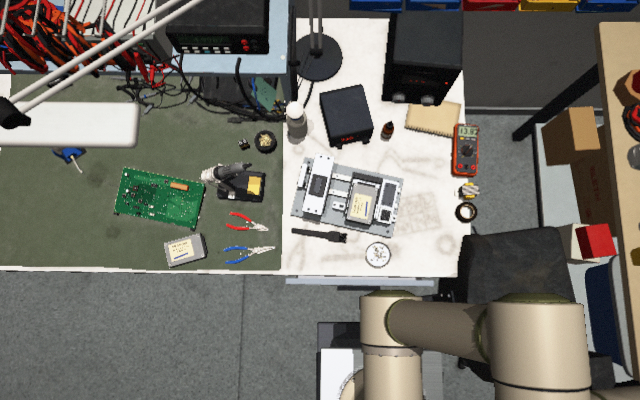

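View pics/scene0.png

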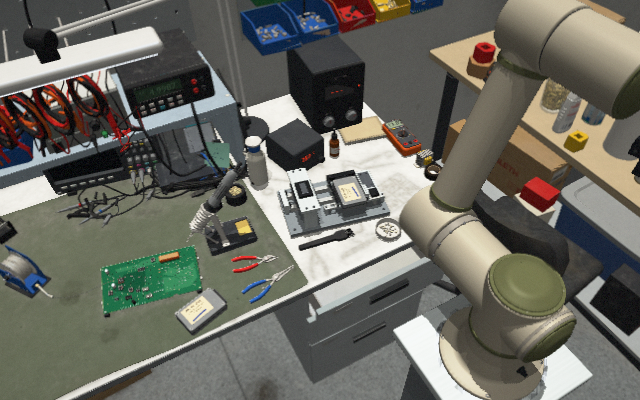

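The top view shows the station at about (290–405, 153–237), rotated slightly, with the module at (361,202), the dark button near (388,214), the dish at (378,254) and the brush at (320,236). I'll enlarge that area.

```bash
python3 - <<'E'
from h import *
a=cv2.imread('pics/top0.png')[145:275,280:415];cv2.imwrite('pics/top0c.png',cv2.resize(a,None,fx=4.4,fy=4.4,interpolation=cv2.INTER_CUBIC))
c=shot('top')
P=onplane(c,[(388,214),(361,202),(291,225),(393,238),(405,178),(305,153)],0.05);print(P.round(3))
E
```

```text
[[ 0.501 -0.017  0.05 ]
 [ 0.533  0.055  0.05 ]
 [ 0.468  0.242  0.05 ]
 [ 0.437 -0.029  0.05 ]
 [ 0.601 -0.064  0.05 ]
 [ 0.668  0.21   0.05 ]]
```

View pics/top0c.png

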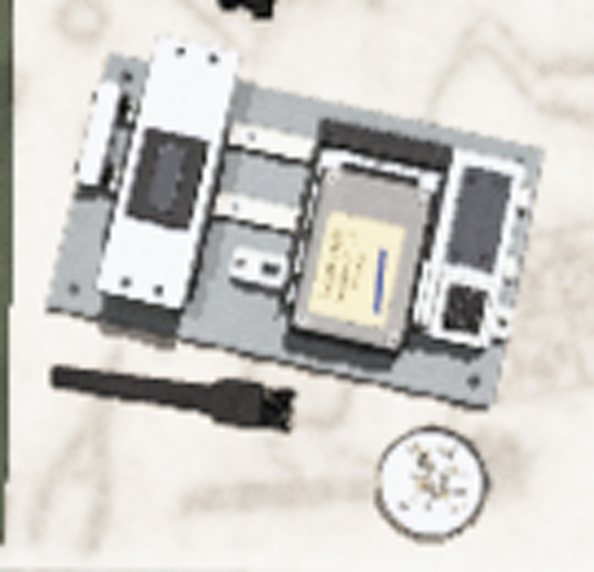

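Enlarged: base corners at crop (110,52), (543,148), (492,407), (47,310); the black button at (465,307); the lug just left of it at (427,300); the module's front edge runs from (293,328) to (392,352).

```bash
cat > st.py <<'E'
from h import *
if __name__=='__main__':
    c=shot('top'); f=lambda L:[(280+x/4.4-.4,145+y/4.4-.4) for x,y in L]
    C=onplane(c,f([(110,52),(543,148),(492,407),(47,310)]),0.012)[:,:2]
    M=np.array([[88,143],[88,-143],[-82,-143],[-82,143]])/1e3
    mc,cc=M.mean(0),C.mean(0);U,S,Vt=np.linalg.svd((M-mc).T@(C-cc));R=(U@Vt).T
    o=cc-R@mc;print('yaw',np.degrees(np.arctan2(R[1,0],R[0,0])),'o',o,'res',(C-(M@R.T+o)).round(4).tolist(),'scale',S.sum()/((M-mc)**2).sum())
    b=onplane(c,f([(465,307)]),.058)[0,:2];m=onplane(c,f([(293,328),(392,352)]),.070)[:,:2]
    print('button',b,'stn',R.T@(b-o));print('module front stn',(m-o)@R, 'world',m)
    d=onplane(c,f([(432,482)]),.01)[0];print('dish',d)
E
python3 st.py
```

```text
yaw -11.847361890898929 o [0.55294241 0.09170086] res [[0.001, -0.0014], [0.0, 0.001], [0.0005, 0.0009], [-0.0015, -0.0005]] scale 0.9965379352197619
button [ 0.49902073 -0.0083855 ] stn [-0.0322248  -0.10902472]
module front stn [[-0.06951414 -0.01014611]
 [-0.07064704 -0.07072905]] world [[0.48282601 0.09604249]
 [0.46927925 0.03698268]]
dish [0.3970057  0.00690972 0.01      ]
```

```bash
python3 -m inch '[[[437,-499,0],[0,0,-65],0],[[437,-499,0],[0,0,-65],0],[[437,-499,0],[0,0,-65],0],[[437,-499,0],[0,0,-65],0],[[437,-499,0],[0,0,-65],0],[[437,-499,0],[0,0,-65],0],[[437,-499,0],[0,0,-65],0],[[437,-499,0],[0,0,-65],0],[[437,-499,60],[0,0,-65],0],[[437,-499,60],[0,0,-65],0]]' 10; python3 - <<'E'
from h import *
s=state();print(s['qpos'],s['orientation'])
E
```

```text
clock: 1.45
ee_pos: [0.4105, 0.0357, 0.214]
orientation: [[0.205, 0.979, 0.001], [0.979, -0.205, -0.0], [-0.0, 0.001, -1.0]]
ft_force: [0.7, -0.1, -0.4]
grip_width: 0.0005
gripper_force: 0.0
[-1.99368000e-01  1.05464661e-01  1.87647202e+00 -1.73698725e-04
  1.15837106e+00  6.82502594e-03] [[ 2.04667102e-01  9.78830869e-01  1.22794821e-03]
 [ 9.78831627e-01 -2.04666746e-01 -4.10459747e-04]
 [-1.50450505e-04  1.28596216e-03 -9.99999162e-01]]
```

```bash
python3 -m inch '[[[0,0,0],[0,0,0],0],[[0,0,0],[0,0,0],0]]'; python3 - <<'E'
from h import *
c=shot('wrist','w1.png')
ex=np.array([.9787,-.2053]);ey=np.array([.2053,.9787]);o=np.array([.5529,.0917])
W=lambda x,y,z:[*(o+ex*x+ey*y),z]
print(proj(c,[W(-.032,-.110,.058),W(-.07,-.007,.07),W(-.07,-.077,.07)]).round(0))
p=state()['ee_pos'];d=np.array(p[:2])-o;print('tcp stn',d@ex,d@ey,p)
E
```

```text
clock: 1.7
ee_pos: [0.4097, 0.0332, 0.2145]
orientation: [[0.205, 0.979, -0.0], [0.979, -0.205, -0.0], [-0.0, -0.0, -1.0]]
ft_force: [0.5, -0.3, -0.6]
grip_width: 0.0002
gripper_force: 0.0
[[413. 210.]
 [386. 107.]
 [381. 182.]]
tcp stn -0.12801394737484995 -0.08713010298822786 [0.40972519 0.03270714 0.21473382]
```

View pics/w1.png

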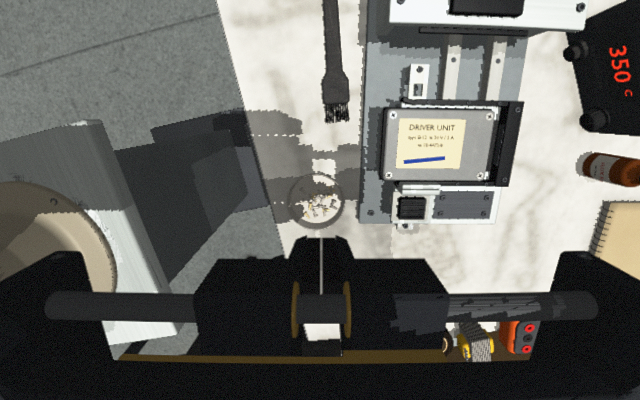

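The wrist view shows the module's front edge at column 385 (rows 108–184) and the button at (411,208), both within about 2 px of the prediction. The dish (317,203) and brush (337,100) are clear of the path.

```bash
python3 -m inch '[[[45,16,60],[0,0,0],0],[[45,16,100],[0,0,0],0],[[45,16,142],[0,0,0],0],[[45,16,142],[0,0,0],0]]'; cat > tcp.py <<'E'
from h import *
ex=np.array([.9787,-.2053]);ey=np.array([.2053,.9787]);o=np.array([.5529,.0917])
def tcp():
    s=state();p=s['ee_pos'];d=np.array(p[:2])-o;f=np.array(s['ft_force'])
    print('tcp stn mm',(np.array([d@ex,d@ey,p[2]])*1e3).round(1),'F stn',(np.array([f[:2]@ex,f[:2]@ey,f[2]])).round(1))
if __name__=='__main__': tcp()
E
python3 tcp.py
```

```text
clock: 2.25
ee_pos: [0.4336, 0.0732, 0.0712]
orientation: [[0.207, 0.978, -0.004], [0.978, -0.207, 0.0], [-0.001, -0.004, -1.0]]
ft_force: [0.4, -0.2, 0.5]
grip_width: 0.0005
gripper_force: 0.0
tcp stn mm [-112.9  -42.6   71.2] F stn [ 0.4 -0.1  0.5]
```

```bash
python3 -m inch '[[[0,8,-2],[0,0,0],0],[[0,16,-2],[0,0,0],0],[[0,20,-2],[0,0,0],0],[[0,24,-2],[0,0,0],0],[[0,28,-2],[0,0,0],0],[[0,32,-2],[0,0,0],0],[[0,34,-2],[0,0,0],0],[[0,34,-2],[0,0,0],0]]'; python3 - <<'E'
from tcp import *
tcp(); c=shot('wrist','w2.png')
W=lambda x,y,z:[*(o+ex*x+ey*y),z]
print(proj(c,[W(-.055,-.007,.07),W(-.055,-.077,.07),W(.049,-.042,.06)]).round(0))
E
```

```text
clock: 3.25
ee_pos: [0.4681, 0.0674, 0.0743]
orientation: [[0.205, 0.979, 0.0], [0.979, -0.205, 0.0], [0.0, 0.0, -1.0]]
ft_force: [-0.1, 0.6, 0.0]
grip_width: 0.0005
gripper_force: 0.0
tcp stn mm [-78.  -41.2  74.3] F stn [-0.2  0.6  0. ]
[[370. 201.]
 [364. 321.]
 [547. 255.]]
```

View pics/w2.png

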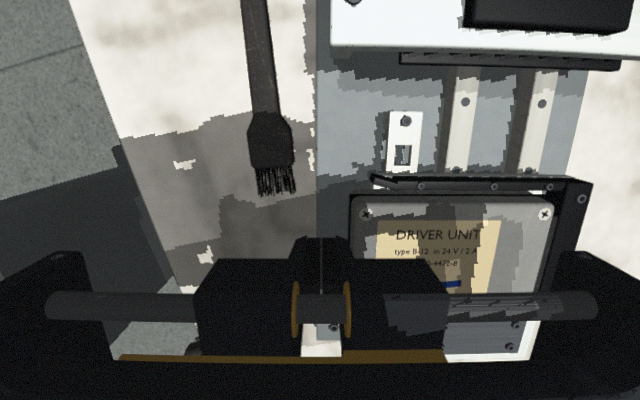

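The module's front edge is at column ~349, and home is predicted at ~370, so about 12 mm remain. The fingertips are just at the edge and there is no force yet, so I'll push on.

```bash
for i in 1; do python3 -m inch '[[[0,2,0],[0,0,0],0],[[0,4,0],[0,0,0],0],[[0,6,0],[0,0,0],0],[[0,8,0],[0,0,0],0],[[0,8,0],[0,0,0],0]]'; done; python3 tcp.py
```

```text
clock: 3.92
ee_pos: [0.4761, 0.0657, 0.0743]
orientation: [[0.205, 0.979, 0.0], [0.979, -0.205, -0.0], [0.0, 0.0, -1.0]]
ft_force: [-0.8, -0.3, 0.5]
grip_width: 0.0003
gripper_force: 0.0
tcp stn mm [-69.9 -41.2  74.3] F stn [-0.7 -0.5  0.5]
```

```bash
python3 -m inch '[[[0,1,0],[0,0,0],0],[[0,2,0],[0,0,0],0],[[0,3,0],[0,0,0],0],[[0,4,0],[0,0,0],0],[[0,4,0],[0,0,0],0]]'; python3 - <<'E'
from tcp import *
tcp(); c=shot('wrist','w3.png')
W=lambda x,y,z:[*(o+ex*x+ey*y),z]
print(proj(c,[W(-.055,-.007,.07),W(-.055,-.077,.07),W(.049,-.042,.06)]).round(0))
E
```

```text
clock: 4.55
ee_pos: [0.477, 0.0656, 0.0742]
orientation: [[0.205, 0.979, -0.007], [0.979, -0.205, 0.001], [-0.001, -0.008, -1.0]]
ft_force: [-17.4, 1.4, 13.6]
grip_width: 0.0005
gripper_force: 9.4
tcp stn mm [-68.9 -41.1  74.2] F stn [-17.3  -2.2  13.6]
[[352. 201.]
 [348. 321.]
 [533. 256.]]
```

View pics/w3.png

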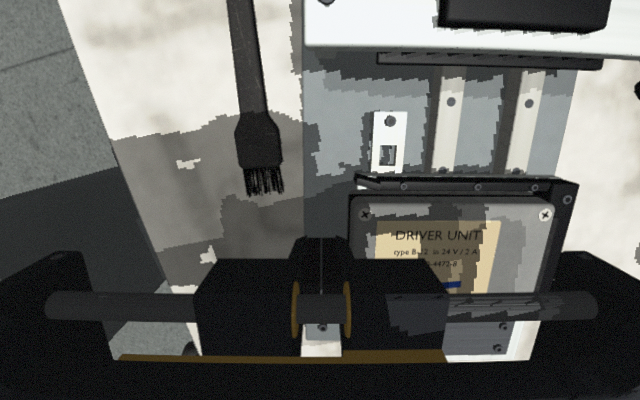

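Between the two pictures the module stayed fixed relative to the fingers (edge at column 349), so it was carried along. It is now within about 1.5 mm of home, its rear edge is at the stop (column ~552), and there is 17 N of resistance. I'll hold a touch more, then back off.

```bash
python3 -m inch '[[[0,1,0],[0,0,0],0],[[0,1,0],[0,0,0],0],[[0,1,0],[0,0,0],0]]'; python3 tcp.py;  python3 -m inch '[[[0,-3,0],[0,0,0],0],[[0,-15,0],[0,0,0],0],[[0,-27,0],[0,0,0],0],[[0,-27,-15],[0,0,0],0],[[0,-27,-40],[0,0,0],0],[[-69,0,-90],[0,0,0],0],[[-69,0,-90],[0,0,0],0],[[-69,0,-90],[0,0,0],0]]'; python3 - <<'E'
from tcp import *
tcp(); c=shot('wrist','w4.png')
W=lambda x,y,z:[*(o+ex*x+ey*y),z]
print(proj(c,[W(-.055,-.007,.07),W(-.055,-.077,.07),W(-.032,-.11,.058)]).round(0))
c=shot('top','t4.png');a=cv2.imread('pics/t4.png')[145:275,280:415];cv2.imwrite('pics/t4c.png',cv2.resize(a,None,fx=4.4,fy=4.4,interpolation=cv2.INTER_CUBIC))
E
```

```text
clock: 4.97
ee_pos: [0.4771, 0.0656, 0.0742]
orientation: [[0.204, 0.979, -0.01], [0.979, -0.204, 0.001], [-0.001, -0.01, -1.0]]
ft_force: [-22.6, 3.2, 19.3]
grip_width: 0.0001
gripper_force: 12.2
tcp stn mm [-68.9 -41.1  74.2] F stn [-22.8  -1.5  19.3]
clock: 5.98
ee_pos: [0.4667, -0.0036, 0.165]
orientation: [[0.207, 0.978, 0.002], [0.978, -0.207, -0.001], [-0.0, 0.002, -1.0]]
ft_force: [0.1, -0.4, -0.3]
grip_width: 0.0004
gripper_force: 0.0
tcp stn mm [ -64.8 -111.   165. ] F stn [ 0.2 -0.3 -0.3]
[[335.  70.]
 [334. 167.]
 [360. 202.]]
```

View pics/w4.png

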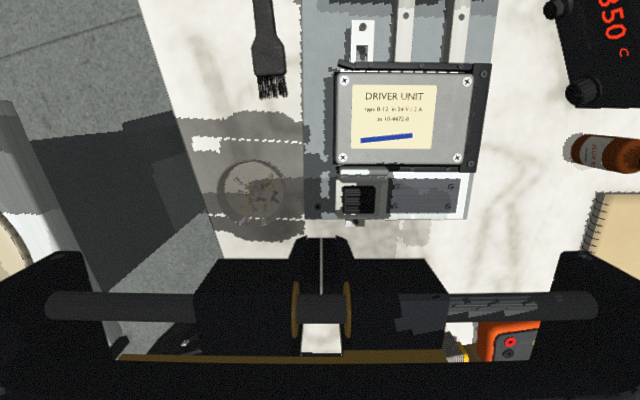

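The module now lies flush against the rear stop: its front edge is at column 335, exactly as predicted. The button is at (359,200) against a predicted (360,202). Next I'll hover over the button and press.

```bash
python3 -m inch '[[[8,30,20],[0,0,0],0],[[8,30,50],[0,0,0],0],[[8,30,82],[0,0,0],0],[[8,30,82],[0,0,0],0],[[8,30,82],[0,0,0],0]]'; python3 tcp.py; python3 -m inch '[[[0,0,2],[0,0,0],0],[[0,0,4],[0,0,0],0],[[0,0,6],[0,0,0],0],[[0,0,8],[0,0,0],0],[[0,0,8],[0,0,0],0]]'; python3 tcp.py
```

```text
clock: 6.7
ee_pos: [0.4977, -0.0006, 0.083]
orientation: [[0.204, 0.979, 0.0], [0.979, -0.204, -0.0], [0.0, 0.0, -1.0]]
ft_force: [1.0, 0.5, 0.4]
grip_width: 0.0004
gripper_force: 0.0
tcp stn mm [ -35.1 -101.6   83. ] F stn [0.9 0.7 0.4]
clock: 7.32
ee_pos: [0.4977, -0.0011, 0.0744]
orientation: [[0.205, 0.979, 0.0], [0.979, -0.205, -0.0], [0.0, 0.0, -1.0]]
ft_force: [-1.2, 1.3, 2.8]
grip_width: 0.0005
gripper_force: 1.6
tcp stn mm [ -35.  -102.2   74.4] F stn [-1.4  1.   2.8]
```

```bash
python3 -m inch '[[[0,0,2],[0,0,0],0],[[0,0,3],[0,0,0],0],[[0,0,4],[0,0,0],0],[[0,0,4],[0,0,0],0]]'; python3 tcp.py
```

```text
clock: 7.82
ee_pos: [0.4977, -0.0012, 0.0709]
orientation: [[0.205, 0.979, 0.0], [0.979, -0.205, -0.0], [-0.0, 0.0, -1.0]]
ft_force: [-2.1, -0.3, 9.9]
grip_width: 0.0005
gripper_force: 5.1
tcp stn mm [ -34.9 -102.3   70.9] F stn [-2.  -0.8  9.9]
```

```bash
python3 -m inch '[[[2,0,0],[0,0,0],0],[[4,0,0],[0,0,0],0],[[6,0,0],[0,0,0],0],[[8,0,0],[0,0,0],0],[[10,0,0],[0,0,0],0],[[12,0,0],[0,0,0],0],[[14,0,0],[0,0,0],0]]'; python3 tcp.py
```

```text
clock: 8.7
ee_pos: [0.5006, 0.0124, 0.0709]
orientation: [[0.205, 0.979, 0.001], [0.979, -0.205, -0.001], [-0.0, 0.001, -1.0]]
ft_force: [-2.8, -0.6, 9.9]
grip_width: 0.0005
gripper_force: 5.0
tcp stn mm [-34.9 -88.3  70.9] F stn [-2.6 -1.2  9.9]
```

```bash
python3 -m inch '[[[6,0,0],[0,0,0],0],[[14,0,0],[0,0,0],0],[[24,0,0],[0,0,0],0],[[34,0,0],[0,0,0],0],[[44,0,0],[0,0,0],0],[[54,0,0],[0,0,0],0],[[64,0,0],[0,0,0],0],[[74,0,0],[0,0,0],0],[[84,0,0],[0,0,0],0],[[90,0,0],[0,0,0],0]]'; python3 tcp.py;python3 -m inch '[[[3,0,0],[0,0,0],0],[[6,0,0],[0,0,0],0],[[9,0,0],[0,0,0],0],[[12,0,0],[0,0,0],0],[[14,0,0],[0,0,0],0],[[14,0,0],[0,0,0],0]]'; python3 tcp.py
```

```text
clock: 9.95
ee_pos: [0.5195, 0.1008, 0.0709]
orientation: [[0.205, 0.979, 0.002], [0.979, -0.205, -0.001], [-0.0, 0.002, -1.0]]
ft_force: [0.0, -2.4, 9.6]
grip_width: 0.0005
gripper_force: 4.2
tcp stn mm [-34.6   2.1  70.9] F stn [ 0.5 -2.4  9.6]
clock: 10.7
ee_pos: [0.5224, 0.1144, 0.0709]
orientation: [[0.205, 0.979, 0.002], [0.979, -0.205, -0.0], [0.0, 0.002, -1.0]]
ft_force: [-0.7, 0.4, 8.3]
grip_width: 0.0005
gripper_force: 3.8
tcp stn mm [-34.5  16.   70.9] F stn [-0.7  0.2  8.3]
```

```bash
python3 -m inch '[[[1,0,0],[0,0,0],0],[[2,0,0],[0,0,0],0],[[3,0,0],[0,0,0],0],[[4,0,0],[0,0,0],0],[[4,0,0],[0,0,0],0]]'; python3 tcp.py;python3 -m inch '[[[1,0,0],[0,0,0],0],[[2,0,0],[0,0,0],0],[[3,0,0],[0,0,0],0],[[3,0,0],[0,0,0],0]]'; python3 tcp.py
```

```text
clock: 11.32
ee_pos: [0.5231, 0.1176, 0.0709]
orientation: [[0.205, 0.979, 0.001], [0.979, -0.205, -0.001], [-0.001, 0.002, -1.0]]
ft_force: [-1.7, -6.1, 9.6]
grip_width: 0.0003
gripper_force: 4.3
tcp stn mm [-34.5  19.2  70.9] F stn [-0.4 -6.4  9.6]
clock: 11.82
ee_pos: [0.5235, 0.119, 0.071]
orientation: [[0.205, 0.979, 0.0], [0.979, -0.205, -0.004], [-0.004, 0.001, -1.0]]
ft_force: [-4.0, -15.6, 11.2]
grip_width: 0.0005
gripper_force: 9.5
tcp stn mm [-34.4  20.7  71. ] F stn [ -0.7 -16.1  11.2]
```

```bash
python3 -m inch '[[[0,0,-4],[0,0,0],0],[[0,0,-8],[0,0,0],0],[[0,0,-11],[0,0,0],0],[[0,0,-11],[0,0,0],0],[[-6,0,-12],[0,0,0],0],[[-6,0,-40],[0,0,0],0],[[-6,0,-80],[0,0,0],0],[[-70,-60,-110],[0,0,0],0],[[-70,-60,-110],[0,0,0],0],[[-70,-60,-110],[0,0,0],0]]'; python3 - <<'E'
from tcp import *
tcp(); c=shot('wrist','w5.png')
W=lambda x,y,z:[*(o+ex*x+ey*y),z]
print(proj(c,[W(-.055,.113,.07),W(-.055,.043,.07),W(-.032,.01,.058),W(-.032,.01,.052)]).round(0))
E
```

```text
clock: 13.08
ee_pos: [0.4495, 0.0645, 0.1811]
orientation: [[0.206, 0.978, 0.002], [0.978, -0.206, 0.0], [0.0, 0.002, -1.0]]
ft_force: [0.2, -0.2, 0.2]
grip_width: 0.0009
gripper_force: 0.0
tcp stn mm [-95.6 -47.8 181.1] F stn [ 0.3 -0.1  0.2]
[[377. -10.]
 [373.  91.]
 [396. 133.]
 [394. 133.]]
```

View pics/w5.png

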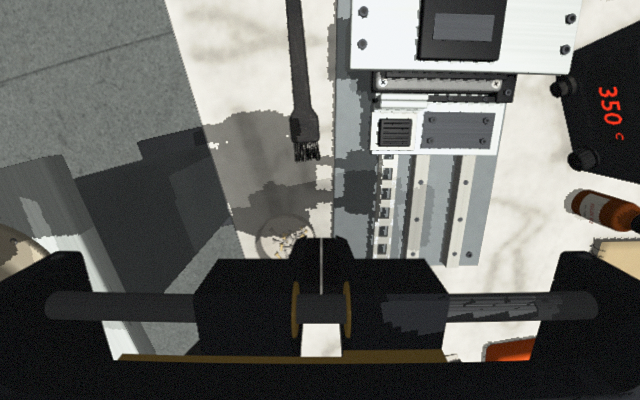

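The carriage is at its end stop: the button is at (395,132) against a predicted (396,133). The module's front right corner is at about (374,91), matching home, and the arm is clear. I'll hand it in.

```bash
python3 -c "
from cell import job
print(job.hand_in())"
```

```text
the job is handed in; nothing more can be done
None
```

The module was pushed home against the rear stop, the carriage was slid to its end stop with the button held down and then released to lock, and the job was handed in at about 13 s; the final picture agrees, but no verdict came back.

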